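# Check the kitchen scale with a hanging check weight

### The arm

A 6-joint arm with a two-finger parallel gripper is mounted at the origin on a cart in front of the work surface, level with it; the furniture and walls round the work are solid. World frame = base frame: x ahead of the robot, y to its left, z up, the work surface at z = 0. Lengths are in mm, angles in degrees, forces in N, time in s.
With the tool pointing down it reaches from about 300 to 850 mm from the base axis. Payload 4.2 kg.
Tool frame: the origin (TCP) lies on the mounting face of the last link; the fingertips stand 191 mm ahead of it and the grasp point (between the pads) lies 172 mm ahead of it; z points along the fingers, y is the direction in which the jaws open and shut (so a half turn about z gives the same grasp; the last joint's range is limited). The gripper opens to 91 mm and grips with 3 to 60 N. Pads are 32 mm wide; open, the fingers measure 118 mm over their backs; the gripper's body (76 mm by 178 mm) begins 60 mm behind the grasp point.
Start: joints at [74.198, 18.312, 89.639, -0, 72.044, -1.146], TCP at [145.483, 556.289, 404.776] pointing down, gripper open.
Joint ranges: [-177.97, 177.97], [-48.28, 115.42], [12.27, 149.76], [-77.06, 257.06], [2.81, 150.46], [-146.56, 146.56]. Speed limits (degrees/s): [147.25, 147.25, 180, 180, 180, 180].

### API

Orientations are given as [roll, pitch, yaw] about the fixed x, y, z axes, in that order (R = Rz(yaw) Ry(pitch) Rx(roll)).
In Python, from workcell import env gives the robot as it stands.
- The arm moves only by the shell command python3 -m handwheel 'ROWS' [FORCE]. ROWS is JSON, a list of rows, each an object with "gripper": the opening in per cent of the stroke, from 0 (shut) to 100 (fully open); "travel": the shift along the tool's x, y, z in m, a list of three; "twist": the turn about the tool's z in rad. In form: [{"gripper": gripper, "travel": [x, y, z], "twist": twist}, ...]. A call has 1 to 5 rows; each row shifts and turns the commanded pose from where the row before left it, along the tool's axes as they then stand; what a row does not reach is not made up. A row lasts 1/12 s, in which the tool goes at most 41.7 mm and 7.16 degrees, less where a joint would pass 70% of its speed; a pose out of reach is approached as far as the arm can. A call with a gripper value outside its range is refused whole. The fingers move at their own pace and stop on an object; FORCE is the grip in N (left out, the last holds). Time passes only in rows, so rows that do not move let the fingers close. It gives the time, the measured TCP pose, the force and the opening at its end, in the units of the state.
- env.state(): the state, without advancing time (a new reading comes with each control period).
- env.grab_frame(name): name is "scene" or "top"; returns a dict with "frame" (400x640x3 uint8, red, green, blue), "intrinsics" (3x3 intrinsics, pixels), "extrinsics" (4x4, takes a point from camera to world coordinates). Camera axes: x right, y down, z forward; pixel columns grow to the right and rows downward; lengths in mm; the calibration is good to about 2 mm. A picture is of the moment at which its call begins. There is no depth.
- env.job_done(): hands the job in, once; it reports no verdict.
Trained networks look in the newest picture that a camera, given by its name, has taken for a name from the list of things; names that differ only in an ending like _2 or _b are one class to them, and where a whole thing is asked for, a point or a joint stands for the part that bears it (a point fixed in the world has none). Each returns a list of dicts, best first, with "confidence" (0 to 1); they miss things now and then, are a little off and sometimes report something else, mostly with a low value. They report only what shows in the picture. A call takes as long as a camera call. They do not tell look-alikes from the thing itself.
- env.trace(camera, thing): "pixels" (400x640 bool, what is visible of it) and "uv" ([column, row] in pixels, amid what is visible of it).
- env.pinpoint(camera, thing): "uv" ([column, row] in pixels: a listed point, or the origin of a listed thing).
The state is a dict: "time_s": time; "qpos": joint angles; "qvel": joint speeds; "effort": joint torques, N m; "ee_pos": TCP position; "ee_rot": TCP orientation; "force": force on the tool from outside, world axes, zero at the start; "torque": the same for the moment, N m; "gripper_width": finger opening in mm.
Only numpy, scipy, OpenCV 4.12 (cv2) and the standard library are available. Lean on these libraries where they do the work, as an engineer would, in place of code of your own. Each camera call takes 0.05 s, during which the arm holds its last target. There are 200 camera calls.

### The job

Check the kitchen scale: take the spice jar off its pan and stand it upright on the cork coaster, then press the tare button to zero the empty scale. Then lift the brass check weight up and off its hook and set it down gently, upright, in the middle of the pan, and let go. Do not shift the other things on the counter.

Things in the scene. Friction and masses are not known exactly. Their poses are not given: they have to be found in the camera images.
- scale: flat white and grey kitchen scale, fixed to the counter, 145 (its x) x 225 (its y) x 35 mm high; origin at the centre of its underside, z up. The square pan (140 x 144 mm, top 35 mm above the counter) is at its +y end; the button panel (30 mm high) at its -y end, towards the robot
- pan_centre (a point): centre of the top face of the empty pan, 35 mm above the counter (the pan itself sinks up to 2.5 mm under load)
- scale_pan (a joint): sinking of the pan on its springs in m, 0 up, 0.0025 fully down
- tare_top (a point): centre of the top face of the tare button, 30 mm above the counter, at x +22, y -70 mm in the scale's frame: a small button about 17 mm wide, the one nearer the middle of the panel; press takes about 4.5 N (the power button's centre is 24 mm from it on the scale's +x side)
- scale_tare (a joint): travel of the tare button in m, 0 up, 0.0012 fully pressed (springs back)
- spice_jar: glass spice jar with green label and black screw lid, 45 mm diameter, 105 mm tall, about 0.11 kg, standing on the pan; origin at the centre of its underside, z up
- coaster: round brown cork coaster, fixed to the counter, 110 mm diameter, 5 mm thick; origin at the centre of its underside
- hook_stand: stand fixed to the counter: round grey foot 100 mm across, thin steel post (12 mm thick, 276 mm tall) at the origin, and an 8 mm thick steel arm that reaches from the post's top along the stand's own -x (roughly towards the robot) and ends in a shallow upturned hook; origin at the centre of the foot's underside
- hook_seat (a point): lowest point of the hook's upper side, where the eye hangs: 80 mm out from the post along the stand's -x, 248 mm above the counter. The hook's tip is 19 mm farther out along -x and its top 12 mm higher than the seat
- check_weight: brass cylinder, 46 mm diameter, about 0.6 kg; straight side 3 to 57 mm above its underside, then a thin neck and an upright steel wire eye (inner diameter 36, wire 8 mm, centre at 140, top at 166 mm) facing its own x. Origin at the centre of its underside. Hangs upright by the eye, underside about 90 mm above the counter; raise it 16 to 24 mm, then draw it along the stand's -x off the tip
- timer: bystander: red and cream kitchen timer, 66 mm wide, 55 mm high; origin at the centre of its underside
- cutter: bystander: tin ring cutter, 72 mm diameter, 34 mm high; origin at the centre of its underside
- mill: bystander: wooden pepper mill, 58 mm diameter, 170 mm tall; origin at the centre of its underside
There are look-alikes about, which are no part of the job. What is shaped like the check_weight but blue, green or orange is not meant.

How it is judged (in metres and radians):
On the way, in this order (a step that is already met when the one before it is completed fails the run):
1. the spice jar stands upright on the cork coaster, let go (horizontal distance between spice_jar and coaster below 0.03 m and z of spice_jar in the frame of coaster between 0 and 0.01 m and angle between spice_jar's own z axis and vertical below 0.1 rad and contact force between the fingers and spice_jar below 0.1 N and linear speed of spice_jar below 0.02 m/s), for 0.2 s.
2. the tare button is pressed (at least 0.8 mm) while nothing loads the pan (value of joint scale_tare above 0.0008 m and contact force between each of spice_jar, check_weight and scale below 0.1 N), for 0.1 s.
3. the check weight is off the hook: touches neither the stand nor the scale, and its eye is clear of the hook (contact force between check_weight and hook_stand below 0.1 N and contact force between check_weight and scale below 0.1 N and horizontal distance between check_weight and hook_seat above 0.04 m and height (world z) of check_weight above 0.05 m), for 0.1 s.
At the end, for the whole second after the job is handed in: The check weight stands upright (0.06 rad), released and at rest, within 18 mm of the pan centre, the pan sunk by 0.7 mm or more; the spice jar stands upright (0.1 rad) and at rest within 30 mm of the coaster centre; the tare button has sprung back (horizontal distance between spice_jar and coaster below 0.03 m and z of spice_jar in the frame of coaster between 0 and 0.01 m and angle between spice_jar's own z axis and vertical below 0.1 rad and linear speed of each of spice_jar, check_weight below 0.02 m/s and horizontal distance between check_weight and pan_centre below 0.018 m and z of check_weight in the frame of pan_centre below 0.004 m and angle between check_weight's own z axis and vertical below 0.06 rad and value of joint scale_pan above 0.0007 m and contact force between check_weight and the fingers below 0.1 N and value of joint scale_tare below 0.0005 m); the robot touches nothing.
It fails at once if the check weight hits the scale with more than 40 N (contact force between check_weight and scale above 40 N).
It fails at once if the kitchen timer is shifted by more than 30 mm (distance of timer from where it was at the start of the episode above 0.03 m).
It fails at once if the ring cutter is shifted by more than 30 mm (distance of cutter from where it was at the start of the episode above 0.03 m).
It fails at once if the pepper mill is shifted by more than 30 mm (distance of mill from where it was at the start of the episode above 0.03 m).
It also fails if it takes over 61 s, if anything falls off the work surface, if the arm or the gripper's body presses on something with over 40 N, if the wrist force passes 120 N, or if a joint passes its speed limit or range.

## Working session

There is one attempt and no reset: what is moved stays moved. The work goes in short steps, Python scripts to look and compute and a shell command to move; the robot and the scene stay as the last step left them, time stands still between calls to the robot, and variables do not carry over. Pictures are saved under pics/ and viewed, about 8 in all and at most 12, crops included, and the job is handed in when it is done.

```bash
mkdir -p pics
cat > h.py <<'E'
from workcell import env
import numpy as np, cv2
def ray(f,uv):
    K=np.array(f["intrinsics"]);T=np.array(f["extrinsics"])
    d=T[:3,:3]@np.linalg.solve(K,[uv[0],uv[1],1.]);return T[:3,3],d
def atz(f,uv,z):
    o,d=ray(f,uv);return (o+d*(z-o[2])/d[2]).round(1)
def proj(f,p):
    K=np.array(f["intrinsics"]);T=np.linalg.inv(np.array(f["extrinsics"]))
    c=K@(T[:3,:3]@np.array(p,float)+T[:3,3]);return (c[:2]/c[2]).round(1)
def tri(f,u,g,v):
    A=np.zeros((3,3));b=np.zeros(3)
    for o,d in (ray(f,u),ray(g,v)):
        d=d/np.linalg.norm(d);P=np.eye(3)-np.outer(d,d);A+=P;b+=P@o
    p=np.linalg.solve(A,b);return p.round(1)
def save(f,n,crop=None,s=1):
    im=f["frame"][:,:,::-1]
    if crop: x0,y0,x1,y1=crop; im=im[y0:y1,x0:x1]
    cv2.imwrite("pics/"+n,cv2.resize(im,None,fx=s,fy=s,interpolation=cv2.INTER_CUBIC))
E
python3 - <<'E'
from h import *
F={}
for c in("scene","top"):
    F[c]=env.grab_frame(c); save(F[c],c+"0.png")
    print(c,np.array(F[c]["extrinsics"])[:3].round(2).tolist())
zs=dict(scale=0,pan_centre=35,tare_top=30,spice_jar=35,coaster=0,hook_stand=0,hook_seat=248,check_weight=90,timer=0,cutter=0,mill=0)
for t,z in zs.items():
    for c in F:
        for r in env.pinpoint(c,t)[:4]: print(t,c,round(r["confidence"],2),np.round(r["uv"],1),atz(F[c],r["uv"],z))
print(env.state())
E
```

```text
scene [[0.59, -0.47, 0.65, -102.02], [-0.81, -0.34, 0.48, -559.59], [-0.0, -0.81, -0.58, 742.39]]
top [[-0.24, -0.85, 0.46, -201.41], [-0.97, 0.21, -0.11, 80.73], [-0.0, -0.48, -0.88, 1598.65]]
scale scene 0.68 [301.7 230. ] [560.4   2.7   0. ]
scale top 0.7 [293.1 221.2] [559.  -23.4   0. ]
scale top 0.25 [288.6 212.6] [598.1 -14.7   0. ]
pan_centre scene 0.79 [311.3 219.1] [587.2 -15.5  35. ]
pan_centre top 0.9 [287.7 211.1] [587.5 -10.7  35. ]
tare_top scene 0.77 [294.6 243.1] [476.4 -39.7  30. ]
tare_top top 0.92 [299.7 237.9] [474.2 -30.1  30. ]
tare_top top 0.42 [206.2 227.6] [594.9 291.8  30. ]
spice_jar scene 0.88 [315.2 221.5] [584.9 -32.3  35. ]
spice_jar top 0.77 [293.9 211.2] [581.6 -32.9  35. ]
spice_jar top 0.38 [302.5 235.9] [477.3 -41.3  35. ]
coaster scene 0.96 [250.3 194.5] [603.9 272.9   0. ]
coaster top 0.88 [208.3 231.4] [592.8 290.3   0. ]
hook_stand scene 0.89 [383.1 254.1] [ 615.8 -254.6    0. ]
hook_stand top 0.96 [348.8 195.5] [ 614.9 -255.1    0. ]
hook_seat scene 0.97 [384.8 197.7] [ 544.7 -270.1  248. ]
hook_seat top 0.86 [367.6 177.4] [ 539.2 -282.1  248
[... 941 characters left out ...]
ill top 0.98 [232.8 186.8] [759.3 172.2   0. ]
{'time_s': 1.2, 'qpos': array([ 7.41983985e+01,  1.83101394e+01,  8.96411063e+01,  9.77619760e-04,
        7.20429061e+01, -1.14686960e+00]), 'qvel': array([ 0.002365  ,  0.00057015, -0.08589862,  0.06600477, -0.04965172,
       -0.04570738]), 'effort': array([ 2.69716940e-03, -4.12368643e+01, -2.32226372e+01,  7.28104706e-02,
        3.80753889e-02, -4.19567996e-06]), 'ee_pos': array([145.47303274, 556.27631601, 404.77929247]), 'ee_rot': array([ 1.79994134e+02, -8.12786387e-04,  1.65344967e+02]), 'force': array([ 0.22294895,  0.14850694, -0.33855278]), 'torque': array([-0.03067146,  0.01137966,  0.004724  ]), 'gripper_width': 91.33217530179498}
```

View pics/scene0.png

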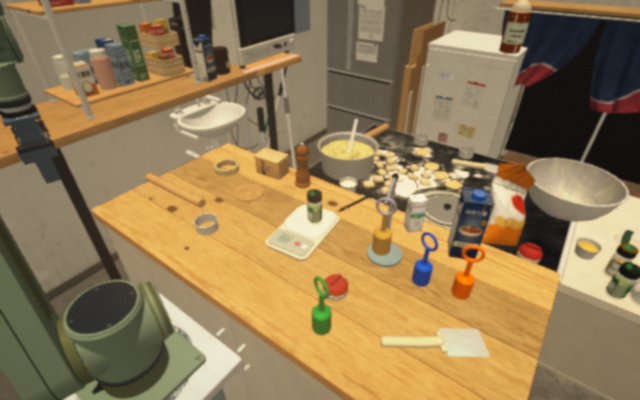

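View pics/top0.png

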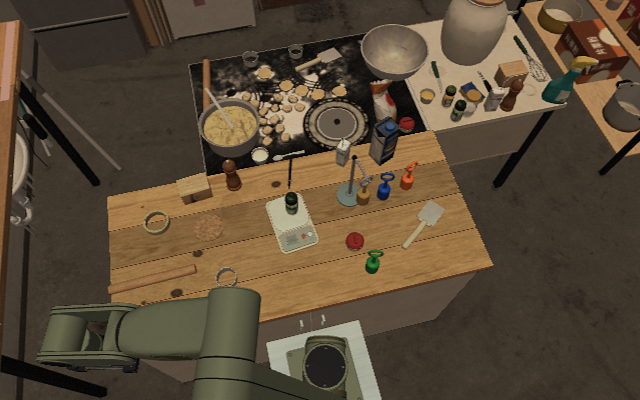

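The scene picture shows the jar on the scale at (315,205), the coaster at (249,191), the brass weight on its stand at (382,240), and the timer at (336,287). The check weight could be confused with the blue (423,270), orange (464,280) and green (320,315) look-alikes; only the brass one hangs on the hook. I'll check that in a close crop.

Run:
```python
from h import *
a=env.grab_frame("scene");b=env.grab_frame("top")
def c(f,x,y,w,h,s): return cv2.resize(f["frame"][y:y+h,x:x+w,::-1],(w*s,h*s),interpolation=cv2.INTER_CUBIC)
L=np.hstack([c(a,260,165,80,100,5)[:500],c(a,350,165,80,100,5)])
M=np.hstack([c(b,255,185,80,75,5)[:375],c(b,330,145,80,75,5)])[:375]
M=M[:, :]
im=np.vstack([L,M]);im=cv2.resize(im,None,fx=.68,fy=.68,interpolation=cv2.INTER_AREA);cv2.imwrite("pics/c1.png",im)
F={"scene":a,"top":b}
P={}
for t in("pan_centre","tare_top","spice_jar","coaster","hook_stand","hook_seat","timer","mill","cutter"):
    P[t]={c:env.pinpoint(c,t) for c in F}
    if all(P[t].values()): print(t,"tri",tri(a,P[t]["scene"][0]["uv"],b,P[t]["top"][0]["uv"]))
# scale outline
for c,f in F.items():
    for t,z in(("scale",30),("coaster",5)):
        m=env.trace(c,t)[0]["pixels"].astype(np.uint8)
        cs=max(cv2.findContours(m,0,2)[0],key=cv2.contourArea)[:,0]
        w=np.array([atz(f,p,z)[:2] for p in cs],np.float32)
        print(c,t,cv2.minAreaRect(w))
    for t in ("check_weight",):
        for r in env.trace(c,t): 
            ys,xs=np.nonzero(r["pixels"]); print(c,t,round(r["confidence"],2),np.round(r["uv"]),xs.min(),xs.max(),ys.min(),ys.max(),np.median(f["frame"][r["pixels"]],axis=0))
```

```text
pan_centre tri [585.8 -14.1  36.3]
tare_top tri [468.4 -39.1  38.9]
spice_jar tri [588.3 -24.4  32.7]
coaster tri [600.  286.7   3.3]
hook_stand tri [ 618.9 -258.1    5.1]
hook_seat tri [ 543.9 -273.4  249.1]
timer tri [ 425.  -209.6  -21. ]
mill tri [747.1 161.7  12.5]
cutter tri [388.6 245.8  18.6]
scene scale ((541.4067993164062, -23.62171173095703), (242.37521362304688, 155.29656982421875), 7.87774658203125)
scene coaster ((606.0393676757812, 281.9916687011719), (107.03353881835938, 109.0294418334961), 35.98679733276367)
scene check_weight 0.97 [318. 312.] 312 331 276 334 [ 79. 128.  51.]
scene check_weight 0.73 [423. 266.] 413 438 233 286 [ 53.  82. 113.]
scene check_weight 0.64 [383. 235.] 372 397 197 255 [150. 117.  57.]
scene check_weight 0.55 [468. 279.] 453 485 245 298 [196.  91.  10.]
top scale ((545.4215087890625, -11.189537048339844), (228.09622192382812, 145.8585662841797), 5.66793966293335)
top coaster ((607.35400390625, 288.6880187988281), (108.28411102294922, 101.4682846069336), 31.256349563598633)
top check_weight 0.75 [371. 263.] 365 381 250 273 [34.  85.5 40. ]
top check_weight 0.7 [366. 196.] 356 371 176 205 [102.  80.  48.]
top check_weight 0.58 [406. 178.] 399 416 162 189 [128.  66.  33.]
```

View pics/c1.png

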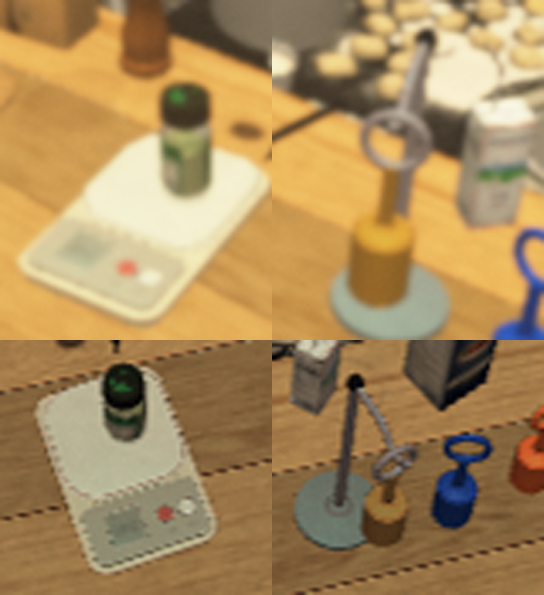

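The crop confirms the brass weight hanging on the hook (crop (385,240), scene pixel about (383,235)). The tare button is the red one and power is the white one beside it. I'll turn the tool square to the world axes and go above the jar.

```bash
python3 -m handwheel '[{"gripper":100,"travel":[0,0,0],"twist":-0.085},{"gripper":100,"travel":[0,0,0],"twist":-0.085},{"gripper":100,"travel":[0,0,0],"twist":-0.086},{"gripper":100,"travel":[0,0,0],"twist":0},{"gripper":100,"travel":[0,0,0],"twist":0}]' 30
python3 -m handwheel '[{"gripper":100,"travel":[-0.022,-0.0294,0],"twist":0},{"gripper":100,"travel":[-0.022,-0.0294,0],"twist":0},{"gripper":100,"travel":[-0.022,-0.0294,0],"twist":0},{"gripper":100,"travel":[-0.022,-0.0294,0],"twist":0},{"gripper":100,"travel":[-0.022,-0.0294,0],"twist":0}]'
python3 - <<'E'
from h import *
F={c:env.grab_frame(c) for c in("scene","top")}
res={}
for c,f in F.items():
    hsv=cv2.cvtColor(f["frame"],cv2.COLOR_RGB2HSV); m=env.trace(c,"scale")[0]["pixels"]
    red=m&(((hsv[...,0]<8)|(hsv[...,0]>172))&(hsv[...,1]>90))
    ys,xs=np.nonzero(red); res[c]=(xs.mean(),ys.mean()); print(c,len(xs),res[c],atz(f,res[c],30))
print(tri(F["scene"],res["scene"],F["top"],res["top"]))
E
```

```text
time_s: 2.92
ee_pos: [145.5, 556.3, 404.8]
ee_rot: [180.0, -0.0, 179.9]
force: [0.9, 0.2, -0.1]
gripper_width: 91.1
time_s: 3.33
ee_pos: [256.1, 407.9, 404.8]
ee_rot: [180.0, 0.0, 179.9]
force: [0.9, 0.7, 0.3]
gripper_width: 90.9
scene 0 (np.float64(nan), np.float64(nan)) [nan nan nan]
top 15 (np.float64(303.1333333333333), np.float64(235.46666666666667)) [480.5 -44.2  30. ]
[nan nan nan]<stdin>:7: RuntimeWarning: Mean of empty slice.
  ret = ret.dtype.type(ret / rcount)
```

```bash
for i in 1; do :; done
python3 -m handwheel '[{"gripper":100,"travel":[-0.022,-0.0294,0],"twist":0},{"gripper":100,"travel":[-0.022,-0.0294,0],"twist":0},{"gripper":100,"travel":[-0.022,-0.0294,0],"twist":0},{"gripper":100,"travel":[-0.022,-0.0294,0],"twist":0},{"gripper":100,"travel":[-0.022,-0.0294,0],"twist":0}]' >/dev/null
python3 -m handwheel '[{"gripper":100,"travel":[-0.022,-0.0294,0],"twist":0},{"gripper":100,"travel":[-0.022,-0.0294,0],"twist":0},{"gripper":100,"travel":[-0.022,-0.0294,0],"twist":0},{"gripper":100,"travel":[-0.022,-0.0294,0],"twist":0},{"gripper":100,"travel":[-0.022,-0.0294,0],"twist":0}]' >/dev/null
python3 -m handwheel '[{"gripper":100,"travel":[-0.022,-0.0294,0],"twist":0},{"gripper":100,"travel":[-0.022,-0.0294,0],"twist":0},{"gripper":100,"travel":[-0.022,-0.0294,0],"twist":0},{"gripper":100,"travel":[-0.022,-0.0294,0],"twist":0},{"gripper":100,"travel":[-0.021,-0.0294,0],"twist":0}]'
python3 - <<'E'
from h import *
F={c:env.grab_frame(c) for c in("scene","top")}
for c,f in F.items():
    for r in env.pinpoint(c,"spice_jar")[:2]: print(c,r["confidence"],atz(f,r["uv"],35))
    for r in env.trace(c,"spice_jar")[:1]: print(c,r["confidence"],r["uv"],atz(f,r["uv"],88))
x,y,s=255,150,100
im=np.hstack([cv2.resize(F["scene"]["frame"][140:240,260:360,::-1],(390,390),interpolation=2),cv2.resize(F["top"]["frame"][140:240,240:340,::-1],(390,390),interpolation=2)])
cv2.imwrite("pics/jar.png",im)
E
```

```text
time_s: 4.78
ee_pos: [586.4, -31.6, 404.5]
ee_rot: [180.0, 0.0, -179.9]
force: [0.6, 0.1, 0.0]
gripper_width: 91.2
scene 0.61 [588.6 -19.9  35. ]
scene 0.95 [317.4, 203.2] [607.7 -24.4  88. ]
```

View pics/jar.png

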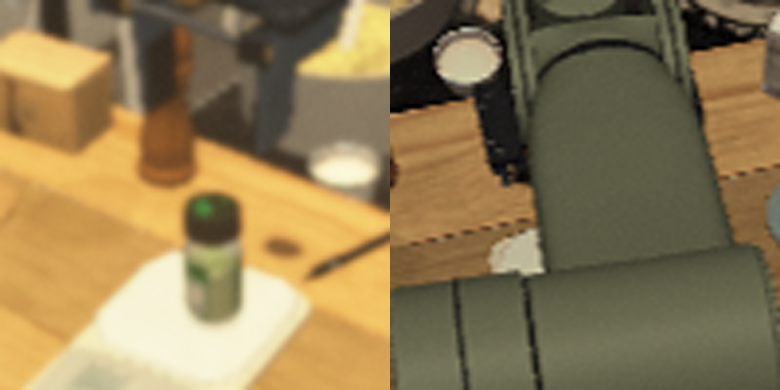

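The jar stands under the gripper (lid at scene pixel about (314,194)), with the fingers clear above it. I'll cross-check its position from the lid.

Run:
```python
from h import *
a=env.grab_frame("scene");b=env.grab_frame("top")
u=(313.5,193);v=(291.2,195)
print(atz(a,u,140),atz(b,v,140),tri(a,u,b,v))
for p in((585,-30,35),(585,-30,140)): print(proj(a,p),proj(b,p))
```

```text
[584.8 -27.8 140. ] [593.4 -29.9 140. ] [589.7 -28.  139.9]
[314.6 221.2] [292.9 210.6]
[314.2 193.2] [291.7 197. ]
```

```bash
python3 -m handwheel '[{"gripper":100,"travel":[-0.002,0.003,0.032],"twist":0},{"gripper":100,"travel":[0,0,0.032],"twist":0},{"gripper":100,"travel":[0,0,0.032],"twist":0},{"gripper":100,"travel":[0,0,0.032],"twist":0},{"gripper":100,"travel":[0,0,0],"twist":0}]'
python3 -m handwheel '[{"gripper":0,"travel":[0,0,0],"twist":0},{"gripper":0,"travel":[0,0,0],"twist":0},{"gripper":0,"travel":[0,0,0],"twist":0},{"gripper":0,"travel":[0,0,0],"twist":0},{"gripper":0,"travel":[0,0,0],"twist":0}]' 25
python3 -m handwheel '[{"gripper":0,"travel":[0,0,0],"twist":0},{"gripper":0,"travel":[0,0,0],"twist":0},{"gripper":0,"travel":[0,0,0],"twist":0},{"gripper":0,"travel":[0,0,0],"twist":0}]'
```

```text
time_s: 5.6
ee_pos: [584.0, -27.3, 271.2]
ee_rot: [179.9, -0.7, -179.9]
force: [-1.9, -0.1, -1.0]
gripper_width: 91.2
time_s: 6.02
ee_pos: [587.0, -28.6, 278.5]
ee_rot: [-180.0, 0.2, -180.0]
force: [0.4, 0.4, 0.1]
gripper_width: 60.5
time_s: 6.35
ee_pos: [586.7, -28.7, 277.0]
ee_rot: [180.0, 0.0, -180.0]
force: [-0.6, 0.3, 0.8]
gripper_width: 44.5
```

```bash
python3 -m handwheel '[{"gripper":0,"travel":[0,0,-0.01],"twist":0},{"gripper":0,"travel":[0,0,-0.02],"twist":0},{"gripper":0,"travel":[0,0,-0.02],"twist":0},{"gripper":0,"travel":[-0.0015,0.0214,0],"twist":0},{"gripper":0,"travel":[-0.0015,0.0314,0],"twist":0}]'
python3 -m handwheel '[{"gripper":0,"travel":[-0.0015,0.0314,0],"twist":0},{"gripper":0,"travel":[-0.0015,0.0314,0],"twist":0},{"gripper":0,"travel":[-0.0015,0.0314,0],"twist":0},{"gripper":0,"travel":[-0.0015,0.0314,0],"twist":0},{"gripper":0,"travel":[-0.0015,0.0314,0],"twist":0}]'
python3 -m handwheel '[{"gripper":0,"travel":[-0.0015,0.0314,0],"twist":0},{"gripper":0,"travel":[-0.0015,0.0314,0],"twist":0},{"gripper":0,"travel":[-0.0015,0.0314,0],"twist":0},{"gripper":0,"travel":[-0.0015,0.01,0],"twist":0},{"gripper":0,"travel":[0,0,0],"twist":0}]'
python3 - <<'E'
from h import *
F={c:env.grab_frame(c) for c in("scene","top")}
for c,f in F.items():
    for r in env.pinpoint(c,"coaster")[:1]: print(c,r["confidence"],atz(f,r["uv"],0))
    for r in env.pinpoint(c,"spice_jar")[:1]: print(c,r["confidence"],atz(f,r["uv"],85))
save(F["scene"],"coast.png",(190,120,320,220),5)
E
```

```text
time_s: 6.77
ee_pos: [590.0, 22.8, 328.9]
ee_rot: [-180.0, 0.2, 179.8]
force: [0.4, 0.1, -1.4]
gripper_width: 44.4
time_s: 7.18
ee_pos: [596.9, 182.7, 327.3]
ee_rot: [180.0, 0.0, -180.0]
force: [0.0, -0.3, -1.3]
gripper_width: 44.4
time_s: 7.6
ee_pos: [602.9, 287.9, 326.8]
ee_rot: [180.0, 0.0, -179.8]
force: [0.4, -1.2, -0.6]
gripper_width: 44.4
scene 0.68 [603.4 272.4   0. ]
scene 0.72 [612.8 302.8  85. ]
top 0.49 [603.8 294.    0. ]
top 0.23 [ 379.  -186.6   85. ]
```

View pics/coast.png

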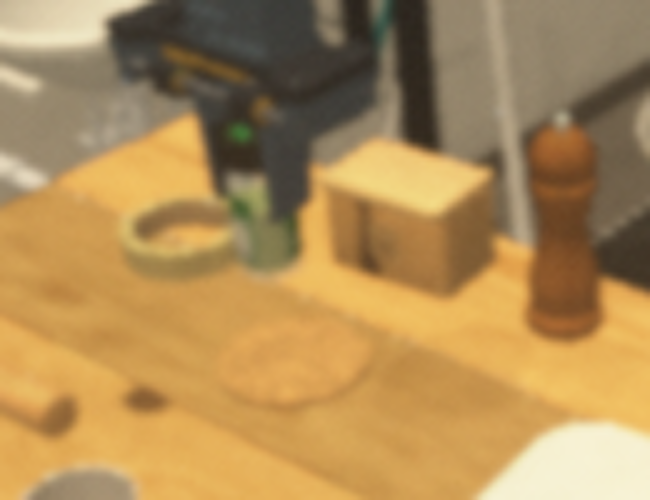

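The jar is held upright, and the coaster ellipse is centred at crop (295,360), which is scene pixel (249,192).

Run:
```python
from h import *
f=env.grab_frame("scene");print(atz(f,(249,192),5),proj(f,(604,288,5)),proj(f,(604,288,85)))
```

```text
[607.5 282.3   5. ] [247.2 191.9] [244.4 172.9]
```

```bash
python3 -m handwheel '[{"gripper":0,"travel":[-0.002,-0.003,0.02],"twist":0},{"gripper":0,"travel":[0,0,0.02],"twist":0},{"gripper":0,"travel":[0,0,0.02],"twist":0},{"gripper":0,"travel":[0,0,0.012],"twist":0},{"gripper":0,"travel":[0,0,0.004],"twist":0}]'
python3 -m handwheel '[{"gripper":0,"travel":[0,0,0.002],"twist":0},{"gripper":0,"travel":[0,0,0.001],"twist":0},{"gripper":0,"travel":[0,0,0],"twist":0},{"gripper":0,"travel":[0,0,0],"twist":0}]'
```

```text
time_s: 8.37
ee_pos: [604.6, 281.4, 248.5]
ee_rot: [-179.9, -0.2, 180.0]
force: [-0.6, -0.1, -1.5]
gripper_width: 44.4
time_s: 8.7
ee_pos: [605.4, 282.5, 248.9]
ee_rot: [179.9, 0.1, -180.0]
force: [0.1, 0.2, -1.5]
gripper_width: 44.6
```

```bash
python3 -m handwheel '[{"gripper":0,"travel":[0,0,0.001],"twist":0},{"gripper":0,"travel":[0,0,0.001],"twist":0},{"gripper":0,"travel":[0,0,0],"twist":0}]'
python3 -m handwheel '[{"gripper":20,"travel":[0,0,0],"twist":0},{"gripper":60,"travel":[0,0,0],"twist":0},{"gripper":100,"travel":[0,0,0],"twist":0},{"gripper":100,"travel":[0,0,0],"twist":0},{"gripper":100,"travel":[0,0,0],"twist":0}]'
python3 -m handwheel '[{"gripper":100,"travel":[0,0,0],"twist":0},{"gripper":100,"travel":[0,0,0],"twist":0},{"gripper":100,"travel":[0,0,0],"twist":0},{"gripper":100,"travel":[0,0,-0.01],"twist":0},{"gripper":100,"travel":[0,0,-0.02],"twist":0}]'
python3 -m handwheel '[{"gripper":100,"travel":[0,0,-0.03],"twist":0},{"gripper":100,"travel":[0,0,-0.03],"twist":0},{"gripper":100,"travel":[0,0,-0.03],"twist":0},{"gripper":100,"travel":[0,0,-0.03],"twist":0},{"gripper":0,"travel":[0,0,0],"twist":0}]'
```

```text
time_s: 8.95
ee_pos: [605.3, 282.6, 247.4]
ee_rot: [179.9, 0.1, -180.0]
force: [-0.6, 0.6, 4.1]
gripper_width: 44.4
time_s: 9.37
ee_pos: [605.0, 282.4, 245.5]
ee_rot: [-180.0, -0.0, -180.0]
force: [-0.8, 0.2, -0.6]
gripper_width: 68.3
time_s: 9.78
ee_pos: [604.4, 282.1, 273.9]
ee_rot: [-179.9, -0.3, -180.0]
force: [-0.2, -0.5, 0.1]
gripper_width: 90.8
time_s: 10.2
ee_pos: [605.7, 282.6, 404.2]
ee_rot: [179.7, 0.7, -180.0]
force: [0.7, 0.6, 0.7]
gripper_width: 87.4
```

```bash
python3 -m handwheel '[{"gripper":0,"travel":[0.0129,-0.032,0],"twist":0},{"gripper":0,"travel":[0.0129,-0.032,0],"twist":0},{"gripper":0,"travel":[0.0129,-0.032,0],"twist":0},{"gripper":0,"travel":[0.0129,-0.032,0],"twist":0},{"gripper":0,"travel":[0.0129,-0.032,0],"twist":0}]'
python3 - <<'E'
from h import *
F={c:env.grab_frame(c) for c in("scene","top")}
for c,f in F.items():
    for t,z in(("coaster",0),("spice_jar",5),("tare_top",30),("pan_centre",35),("scale",0)):
      for r in env.pinpoint(c,t)[:1]: print(c,t,round(r["confidence"],2),np.round(r["uv"],1),atz(f,r["uv"],z))
cen=[]
im=np.hstack([cv2.resize(F["scene"]["frame"][160:260,230:330,::-1],(390,390),interpolation=2),cv2.resize(F["top"]["frame"][170:270,240:340,::-1],(390,390),interpolation=2)])
cv2.imwrite("pics/sc.png",im)
E
```

```text
time_s: 10.62
ee_pos: [539.6, 121.1, 396.1]
ee_rot: [180.0, 0.0, -180.0]
force: [0.1, -0.1, 0.8]
gripper_width: 54.4
scene coaster 0.72 [248.8 192.3] [610.6 287.2   0. ]
scene spice_jar 0.57 [247.9 191.5] [607.4 287.8   5. ]
scene tare_top 0.94 [294.3 242.2] [478.8 -36.6  30. ]
scene pan_centre 0.78 [312.1 219.6] [586.7 -19.   35. ]
scene scale 0.67 [302.7 232.8] [551.8  -8.2   0. ]
top coaster 0.61 [208.3 227.7] [607.8 288.3   0. ]
top spice_jar 0.81 [208.1 229.2] [599.4 289.2   5. ]
top tare_top 0.56 [226.9 282.3] [372.  249.9  30. ]
top pan_centre 0.74 [288.8 211.6] [584.5 -14.2  35. ]
top scale 0.59 [291.6 225.5] [543.1 -14.1  -0. ]
```

View pics/sc.png

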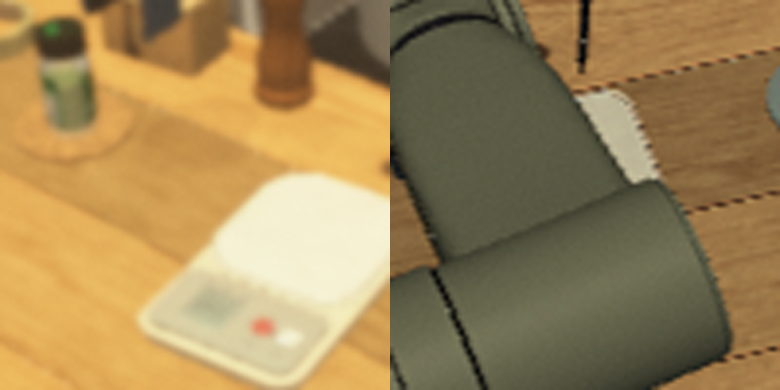

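The jar stands centred on the coaster (crop (68,115)). The red tare button is at crop (262,326), scene pixel (297.2,243.6).

Run:
```python
from h import *
a=env.grab_frame("scene");b=env.grab_frame("top")
for n,u,v in(("tare",(297.2,243.6),(303.2,235.6)),("power",(303.8,246.4),(310,234.1))):
    print(n,atz(a,u,30),atz(b,v,30),tri(a,u,b,v))
```

```text
tare [479.2 -47.1  30. ] [480.  -44.4  30. ] [481.6 -44.7  26.7]
power [481.2 -69.7  30. ] [479.9 -69.6  30. ] [480.3 -69.8  30.2]
```

```bash
python3 -m handwheel '[{"gripper":0,"travel":[0.0122,-0.033,0],"twist":0},{"gripper":0,"travel":[0.0122,-0.033,0],"twist":0},{"gripper":0,"travel":[0.0122,-0.033,0],"twist":0},{"gripper":0,"travel":[0.0122,-0.033,0],"twist":0},{"gripper":0,"travel":[0.0122,-0.0335,0],"twist":0}]'
python3 -m handwheel '[{"gripper":0,"travel":[0,0,0.03],"twist":0},{"gripper":0,"travel":[0,0,0.035],"twist":0},{"gripper":0,"travel":[0,0,0.035],"twist":0},{"gripper":0,"travel":[0,0,0.035],"twist":0},{"gripper":0,"travel":[0,0,0.025],"twist":0}]'
python3 -m handwheel '[{"gripper":0,"travel":[0,0,0],"twist":0},{"gripper":0,"travel":[0,0,0],"twist":0},{"gripper":0,"travel":[0,0,0],"twist":0}]'
python3 - <<'E'
from h import *
f=env.grab_frame("scene"); save(f,"press.png",(250,180,350,260),6)
s=env.state();p=s["ee_pos"];print(p,s["force"],s["gripper_width"],proj(f,[p[0],p[1],p[2]-191]))
E
```

```text
time_s: 11.73
ee_pos: [478.9, -44.2, 395.8]
ee_rot: [180.0, 0.0, -179.9]
force: [1.5, -0.1, -0.3]
gripper_width: 0.5
time_s: 12.15
ee_pos: [478.8, -43.1, 233.4]
ee_rot: [180.0, -0.1, 180.0]
force: [-0.7, -0.2, -0.3]
gripper_width: 0.4
time_s: 12.4
ee_pos: [480.5, -43.2, 237.1]
ee_rot: [-180.0, 0.2, -180.0]
force: [-0.0, 0.3, -0.5]
gripper_width: 0.4
[480.62452017 -43.14901264 237.53043063] [ 0.57137727 -0.0909066   0.80859811] 0.3615058879197255 [296.2 238.5]
```

View pics/press.png

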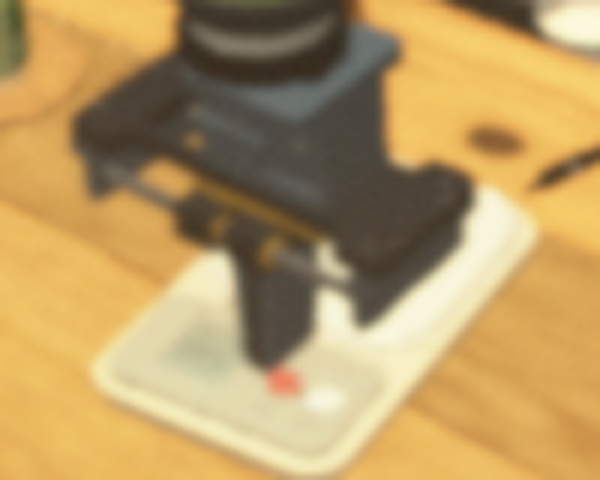

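```bash
python3 -m handwheel '[{"gripper":0,"travel":[0,-0.001,0.007],"twist":0},{"gripper":0,"travel":[0,0,0.006],"twist":0},{"gripper":0,"travel":[0,0,0],"twist":0},{"gripper":0,"travel":[0,0,0.001],"twist":0},{"gripper":0,"travel":[0,0,0.001],"twist":0}]'
python3 -m handwheel '[{"gripper":0,"travel":[0,0,0.001],"twist":0},{"gripper":0,"travel":[0,0,0],"twist":0},{"gripper":0,"travel":[0,0,0],"twist":0}]'
```

```text
time_s: 12.87
ee_pos: [479.7, -44.1, 220.9]
ee_rot: [180.0, 0.0, -180.0]
force: [-0.5, 0.3, 2.5]
gripper_width: 0.7
time_s: 13.12
ee_pos: [479.7, -44.1, 220.1]
ee_rot: [180.0, 0.0, -180.0]
force: [-1.4, -0.6, 4.7]
gripper_width: 0.7
```

```bash
python3 -m handwheel '[{"gripper":0,"travel":[0,0,0.0005],"twist":0},{"gripper":0,"travel":[0,0,0],"twist":0},{"gripper":0,"travel":[0,0,0],"twist":0}]'
python3 -m handwheel '[{"gripper":0,"travel":[0,0,0.0005],"twist":0},{"gripper":0,"travel":[0,0,0],"twist":0},{"gripper":0,"travel":[0,0,0],"twist":0}]'
python3 -m handwheel '[{"gripper":0,"travel":[0,0,0.0005],"twist":0},{"gripper":0,"travel":[0,0,0],"twist":0},{"gripper":0,"travel":[0,0,0],"twist":0}]'
```

```text
time_s: 13.37
ee_pos: [479.7, -44.1, 219.8]
ee_rot: [180.0, 0.0, -180.0]
force: [-1.1, 1.3, 6.6]
gripper_width: 0.8
time_s: 13.62
ee_pos: [479.6, -44.1, 219.8]
ee_rot: [180.0, 0.0, -180.0]
force: [-3.2, -0.4, 10.1]
gripper_width: 0.8
time_s: 13.87
ee_pos: [479.6, -44.1, 219.7]
ee_rot: [-180.0, 0.0, -180.0]
force: [-4.9, -0.2, 15.3]
gripper_width: 0.4
```

The button went down about 1.2 mm from first contact to a hard stop. I'll lift off, open the gripper and look at the ring.

```bash
python3 -m handwheel '[{"gripper":0,"travel":[0,0,-0.005],"twist":0},{"gripper":0,"travel":[0,0,-0.025],"twist":0},{"gripper":0,"travel":[0,0,-0.035],"twist":0},{"gripper":100,"travel":[0,0,-0.035],"twist":0},{"gripper":100,"travel":[0,0,-0.035],"twist":0}]'
python3 -m handwheel '[{"gripper":100,"travel":[0,0,-0.035],"twist":-0.08},{"gripper":100,"travel":[0,0,-0.035],"twist":-0.08},{"gripper":100,"travel":[0,0,-0.035],"twist":-0.067},{"gripper":100,"travel":[0,0,-0.035],"twist":0},{"gripper":100,"travel":[0,0,-0.01],"twist":0}]'
python3 - <<'E'
from h import *
a=env.grab_frame("scene");b=env.grab_frame("top")
for c,f in(("scene",a),("top",b)):
    for t,z in(("hook_seat",248),("hook_stand",0),("check_weight",90)):
      for r in env.pinpoint(c,t): print(c,t,round(r["confidence"],2),np.round(r["uv"],1),atz(f,r["uv"],z))
def crop(f,x,y): 
    im=cv2.resize(f["frame"][y:y+65,x:x+65,::-1],(390,390),interpolation=2)
    for k in range(0,65,10): cv2.putText(im,str(x+k),(k*6,10),0,.33,(0,0,255)); cv2.putText(im,str(y+k),(0,k*6+4),0,.33,(0,0,255))
    return im
cv2.imwrite("pics/ring.png",np.hstack([crop(a,355,190),crop(b,330,150)]))
for q in(10,16):
    S=np.array([617,-256,0.]);d=np.array([np.cos(np.radians(q)),np.sin(np.radians(q)),0])
    s=S-80*d; print(q,s,[(proj(a,s+[0,0,h]),proj(b,s+[0,0,h])) for h in(90,150,230,256)],proj(a,S+[0,0,276]),proj(b,S+[0,0,276]),proj(a,S),proj(b,S))
E
```

```text
time_s: 14.28
ee_pos: [479.3, -44.1, 354.4]
ee_rot: [180.0, -0.0, -180.0]
force: [1.1, -0.7, 0.3]
gripper_width: 11.2
time_s: 14.7
ee_pos: [479.8, -44.2, 508.6]
ee_rot: [-179.8, 0.5, -167.0]
force: [0.3, -0.2, 0.1]
gripper_width: 44.5
scene hook_seat 0.87 [384.7 199. ] [ 539.9 -272.4  248. ]
scene check_weight 0.91 [419.5 276.9] [ 511.7 -397.9   90. ]
scene check_weight 0.65 [462.1 294.1] [ 520.4 -496.5   90. ]
scene check_weight 0.57 [379.8 248.4] [ 542.3 -274.7   90. ]
top hook_seat 0.96 [362.9 179.9] [ 533.7 -264.2  248. ]
top hook_stand 0.58 [350.4 195.5] [ 613.4 -261.1    0. ]
top hook_stand 0.36 [365.9 176.7] [ 679.9 -343.1    0. ]
top check_weight 0.7 [363.7 201.3] [ 533.2 -281.9   90. ]
top check_weight 0.66 [382.6 192.8] [ 550.4 -358.6   90. ]
top check_weight 0.61 [403.9 185.8] [ 559.9 -443.3   90. ]
top check_weight 0.58 [375.1 269.6] [ 276.2 -245.    90. ]
10 [ 538.21537976 -269.89185421    0.        ] [(array([377.4, 248.5]), array([360.1, 200.8])), (array([379.5, 230.9]), array([361.6, 192.7])), (array([382.7, 205.2]), array([363.7, 181.2])), (array([383.7, 196.2]), array([364.4, 177.2]))] [394.9 172.6] [354.2 155.2] [383.7 254.1] [348.9 195. ]
16 [ 540.09906432 -278.05098847    0.        ] [(array([380.5, 249.4]), array([362.1, 199.9])), (array([382.8, 231.8]), array([363.7, 191.8])), (array([386.1, 206. ]), array([365.8, 180.2])), (array([387.3, 197. ]), array([366.6, 176.2]))] [394.9 172.6] [354.2 155.2] [383.7 254.1] [348.9 195. ]
```

View pics/ring.png

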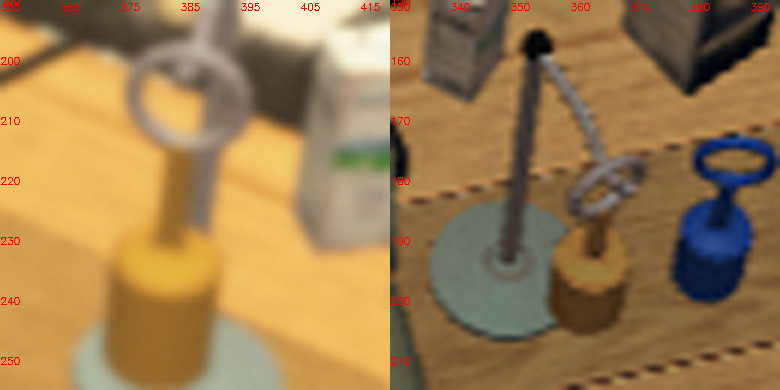

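The brass ring shows at scene (386.6,206) and top (366.1,181), and it fits a stand yaw of about 16°. I'll work out the ring centre and yaw.

Run:
```python
from h import *
a=env.grab_frame("scene");b=env.grab_frame("top")
c=tri(a,(386.6,206.1),b,(366.1,181));print(c,atz(a,(386.6,206.1),230),atz(b,(366.1,181),230))
c=np.array([540,-278.5,230])
t=np.linspace(0,2*np.pi,73)
for q in(-10,0,8,16,24,32,45):
    y=np.array([-np.sin(np.radians(q)),np.cos(np.radians(q)),0])
    R=[c+26*np.cos(k)*y+np.array([0,0,26*np.sin(k)]) for k in t]
    o=[]
    for f in(a,b):
        P=np.array([proj(f,p) for p in R]);o+=[P.min(0),P.max(0),P[P[:,0].argmin()],P[P[:,0].argmax()]]
    print(q,*o)
```

```text
[ 538.1 -278.9  230.4] [ 540.4 -279.2  230. ] [ 536.9 -278.   230. ]
-10 [377.6 196. ] [395.3 216.1] [377.6 201.4] [395.3 208.4] [358.2 176.2] [373.7 184.1] [358.2 181. ] [373.7 178.7]
0 [376.5 196.3] [396.4 215.6] [376.5 202.2] [396.4 208.4] [358.5 175.9] [373.5 184.4] [358.5 181.8] [373.5 177.9]
8 [375.8 196.6] [397.  215.3] [375.8 203.8] [397.  207.6] [358.9 175.5] [373.1 184.8] [358.9 182.7] [373.1 177.1]
16 [375.4 196.8] [397.4 215.1] [375.4 203.8] [397.4 207.6] [359.4 175. ] [372.5 185.3] [359.4 183.5] [372.5 176. ]
24 [375.1 197. ] [397.5 214.9] [375.1 205.5] [397.5 205.9] [360.  174.5] [371.9 185.8] [360.  184.9] [371.9 175.2]
32 [375.1 197.1] [397.5 214.8] [375.1 206.4] [397.5 205. ] [360.8 173.9] [371.1 186.4] [360.8 185. ] [371.1 174.3]
45 [375.5 197. ] [397.  214.8] [375.5 207.9] [397.  203.5] [362.2 173.2] [369.7 187.1] [362.2 186.8] [369.7 173.5]
```

```bash
python3 -m handwheel '[{"gripper":100,"travel":[0,0,0],"twist":-0.052},{"gripper":100,"travel":[0.002,-0.0345,0],"twist":0},{"gripper":100,"travel":[0.001,-0.0345,0],"twist":0},{"gripper":100,"travel":[0.001,-0.0345,0],"twist":0},{"gripper":100,"travel":[0.001,-0.0345,0],"twist":0}]'
python3 -m handwheel '[{"gripper":100,"travel":[0.001,-0.0345,0],"twist":0},{"gripper":100,"travel":[0.001,-0.0345,0],"twist":0},{"gripper":100,"travel":[0.001,-0.0345,0],"twist":0},{"gripper":100,"travel":[0,0,0],"twist":0},{"gripper":100,"travel":[0,0,0],"twist":0}]'
python3 -m handwheel '[{"gripper":100,"travel":[0,0,0],"twist":0},{"gripper":100,"travel":[0,0,0],"twist":0},{"gripper":100,"travel":[0,0,0],"twist":0}]'
```

```text
time_s: 15.62
ee_pos: [513.0, -179.5, 502.8]
ee_rot: [180.0, -0.0, -164.0]
force: [-0.3, 0.5, -0.1]
gripper_width: 91.2
time_s: 16.03
ee_pos: [538.8, -280.2, 501.6]
ee_rot: [179.9, -0.1, -164.2]
force: [0.2, 0.4, -0.4]
gripper_width: 91.1
time_s: 16.28
ee_pos: [538.3, -277.3, 503.5]
ee_rot: [180.0, 0.0, -163.9]
force: [0.3, 0.1, 0.1]
gripper_width: 91.2
```

```bash
python3 -m handwheel '[{"gripper":100,"travel":[0,-0.001,0.02],"twist":0},{"gripper":100,"travel":[0,0,0.025],"twist":0},{"gripper":100,"travel":[0,0,0.025],"twist":0},{"gripper":100,"travel":[0,0,0.02],"twist":0},{"gripper":100,"travel":[0,0,0.011],"twist":0}]'
python3 -m handwheel '[{"gripper":100,"travel":[0,0,0],"twist":0},{"gripper":100,"travel":[0,0,0],"twist":0},{"gripper":100,"travel":[0,0,0],"twist":0}]'
python3 - <<'E'
from h import *
f=env.grab_frame("scene"); save(f,"grip.png",(340,150,440,260),5)
E
```

```text
time_s: 16.7
ee_pos: [538.2, -278.1, 400.0]
ee_rot: [179.8, -0.1, -163.9]
force: [-0.1, -0.3, 0.2]
gripper_width: 91.3
time_s: 16.95
ee_pos: [539.1, -279.3, 404.0]
ee_rot: [-179.9, 0.1, -164.0]
force: [0.1, -0.9, 0.2]
gripper_width: 91.1
```

View pics/grip.png

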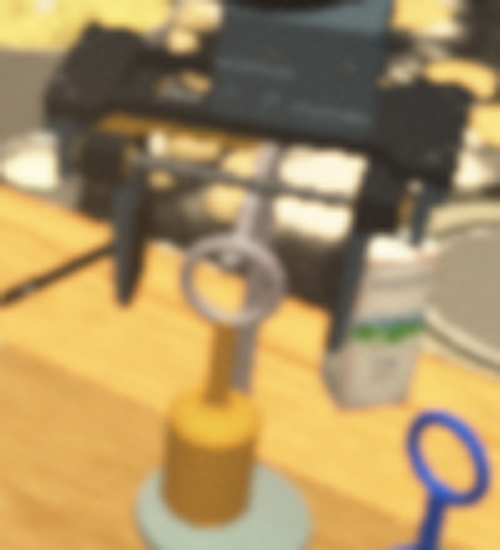

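The ring at crop (233,280) is centred between the fingers at (128,250) and (345,290). I'll close the gripper.

```bash
python3 -m handwheel '[{"gripper":30,"travel":[0,0,0],"twist":0},{"gripper":0,"travel":[0,0,0],"twist":0},{"gripper":0,"travel":[0,0,0],"twist":0},{"gripper":0,"travel":[0,0,0],"twist":0},{"gripper":0,"travel":[0,0,0],"twist":0}]' 45
python3 -m handwheel '[{"gripper":0,"travel":[0,0,0],"twist":0},{"gripper":0,"travel":[0,0,0],"twist":0},{"gripper":0,"travel":[0,0,0],"twist":0},{"gripper":0,"travel":[0,0,0],"twist":0}]'
python3 -m handwheel '[{"gripper":0,"travel":[0,0,-0.004],"twist":0},{"gripper":0,"travel":[0,0,-0.005],"twist":0},{"gripper":0,"travel":[0,0,-0.005],"twist":0},{"gripper":0,"travel":[0,0,-0.005],"twist":0},{"gripper":0,"travel":[0,0,0],"twist":0}]'
python3 -m handwheel '[{"gripper":0,"travel":[0,0,0],"twist":0},{"gripper":0,"travel":[0,0,0],"twist":0},{"gripper":0,"travel":[0,0,0],"twist":0}]'
python3 - <<'E'
from h import *
f=env.grab_frame("scene"); save(f,"lift.png",(340,150,440,260),5)
E
```

```text
time_s: 17.42
ee_pos: [538.7, -279.5, 402.3]
ee_rot: [-180.0, 0.0, -164.0]
force: [-0.0, -0.1, -0.6]
gripper_width: 61.0
time_s: 17.75
ee_pos: [538.6, -279.1, 402.1]
ee_rot: [179.9, -0.0, -164.0]
force: [-0.6, 2.9, 0.9]
gripper_width: 49.5
time_s: 18.17
ee_pos: [539.0, -279.7, 422.4]
ee_rot: [-179.9, 0.1, -164.0]
force: [-0.2, 0.3, -5.8]
gripper_width: 49.3
time_s: 18.42
ee_pos: [538.6, -279.5, 420.9]
ee_rot: [180.0, -0.0, -164.0]
force: [0.6, -0.2, -5.1]
gripper_width: 49.6
```

View pics/lift.png

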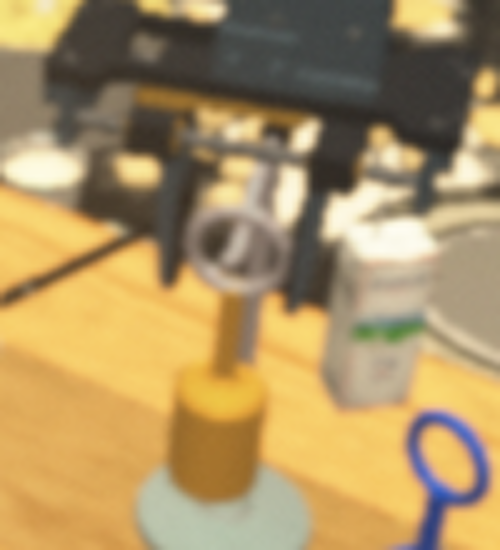

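The weight is lifted about 19 mm, with a load of about 5.5 N, and it hangs upright with the hook tip inside the ring at crop (237,245). I'll draw it out along the tool's +x, which is the stand's -x.

```bash
python3 -m handwheel '[{"gripper":0,"travel":[0.006,0,0],"twist":0},{"gripper":0,"travel":[0.01,0,0],"twist":0},{"gripper":0,"travel":[0.012,0,0],"twist":0},{"gripper":0,"travel":[0.014,0,0],"twist":0},{"gripper":0,"travel":[0.014,0,0],"twist":0}]'
python3 -m handwheel '[{"gripper":0,"travel":[0.014,0,0],"twist":0},{"gripper":0,"travel":[0.012,0,0],"twist":0},{"gripper":0,"travel":[0.008,0,0],"twist":0},{"gripper":0,"travel":[0,0,0],"twist":0},{"gripper":0,"travel":[0,0,0],"twist":0}]'
python3 - <<'E'
from h import *
f=env.grab_frame("scene"); save(f,"off.png",(310,150,420,270),5)
E
```

```text
time_s: 18.88
ee_pos: [483.0, -295.3, 421.2]
ee_rot: [180.0, -0.1, -164.0]
force: [-0.9, 0.2, -6.5]
gripper_width: 49.5
time_s: 19.3
ee_pos: [451.7, -304.5, 421.4]
ee_rot: [-180.0, 0.0, -164.1]
force: [0.4, -0.3, -5.0]
gripper_width: 49.6
```

View pics/off.png

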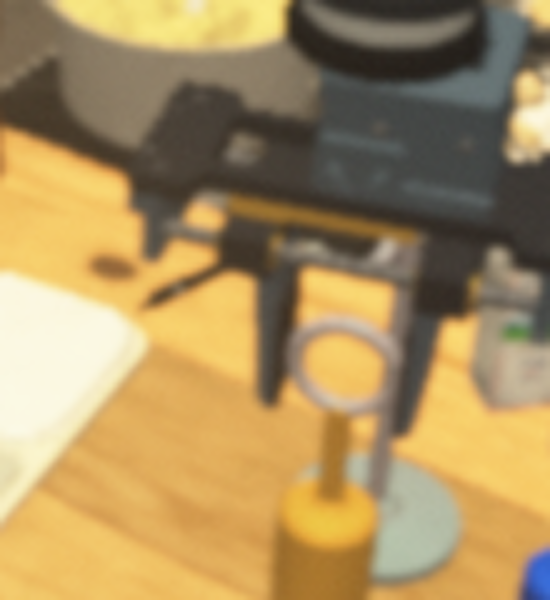

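The weight is off the hook, ring at crop (345,365), clear in front of the stand. I'll carry it round the hook to above the pan.

```bash
python3 -m handwheel '[{"gripper":0,"travel":[0,0.012,0],"twist":0},{"gripper":0,"travel":[0,0.02,0],"twist":0},{"gripper":0,"travel":[0,0.024,0],"twist":0},{"gripper":0,"travel":[0,0.024,0],"twist":0},{"gripper":0,"travel":[-0.005,0.024,0],"twist":0}]'
python3 -m handwheel '[{"gripper":0,"travel":[-0.01,0.024,0],"twist":0},{"gripper":0,"travel":[-0.015,0.022,0],"twist":0},{"gripper":0,"travel":[-0.02,0.02,0],"twist":0},{"gripper":0,"travel":[-0.02,0.02,0],"twist":0},{"gripper":0,"travel":[-0.02,0.02,0],"twist":0}]'
python3 -m handwheel '[{"gripper":0,"travel":[-0.022,0.015,0],"twist":0},{"gripper":0,"travel":[-0.024,0.01,0],"twist":0},{"gripper":0,"travel":[-0.024,0.005,0],"twist":0},{"gripper":0,"travel":[-0.02,0,0],"twist":0},{"gripper":0,"travel":[-0.015,0,0],"twist":0}]'
python3 -m handwheel '[{"gripper":0,"travel":[-0.010,0,0],"twist":0},{"gripper":0,"travel":[-0.005,0,0],"twist":0},{"gripper":0,"travel":[0,0,0],"twist":0},{"gripper":0,"travel":[0,0,0],"twist":0},{"gripper":0,"travel":[0,0,0],"twist":0}]'
python3 - <<'E'
from h import *
a=env.grab_frame("scene");b=env.grab_frame("top");p=env.state()["ee_pos"];u=p[2]-312
print(p,u)
for c,f in(("scene",a),("top",b)):
    print(proj(f,[p[0],p[1],u]))
    for t,z in(("check_weight",u),("pan_centre",35)):
        for r in env.pinpoint(c,t)[:4]: print(c,t,round(r["confidence"],2),np.round(r["uv"],1),atz(f,r["uv"],z))
def crop(f,x,y): 
    im=cv2.resize(f["frame"][y:y+100,x:x+80,::-1],(400,500),interpolation=2)
    for k in range(0,100,10): cv2.putText(im,str(x+k),(k*5,10),0,.33,(0,0,255)); cv2.putText(im,str(y+k),(0,k*5+4),0,.33,(0,0,255))
    return im
cv2.imwrite("pics/pan.png",np.hstack([crop(a,270,150),crop(b,255,150)]))
E
```

```text
time_s: 19.77
ee_pos: [427.7, -201.2, 421.0]
ee_rot: [179.9, -0.0, -164.0]
force: [0.5, -0.2, -5.5]
gripper_width: 49.3
time_s: 20.18
ee_pos: [481.2, -75.3, 421.5]
ee_rot: [180.0, 0.1, -163.9]
force: [-0.0, -0.3, -5.3]
gripper_width: 49.5
time_s: 20.6
ee_pos: [575.1, -17.4, 421.0]
ee_rot: [180.0, 0.1, -163.9]
force: [1.2, -0.3, -5.6]
gripper_width: 49.7
time_s: 21.02
ee_pos: [587.1, -15.9, 421.2]
ee_rot: [180.0, -0.1, -164.0]
force: [-0.6, -0.9, -5.5]
gripper_width: 49.5
[587.20229218 -15.99996698 421.44288434] 109.44288433819537
[311.  199.7]
scene check_weight 0.91 [319.3 330.5] [ 244.2 -300.1  109.4]
scene check_weight 0.83 [311.8 204.2] [570.8 -31.6 109.4]
scene check_weight 0.7 [309.2 219.1] [511.2 -68.  109.4]
scene check_weight 0.67 [421.1 279.9] [ 487.1 -409.4  109.4]
scene pan_centre 0.67 [311.4 221.1] [579.6 -21.7  35. ]
[288.1 201.4]
top check_weight 0.82 [381.2 194.2] [ 536.5 -346.3  109.4]
top check_weight 0.78 [370.6 268.6] [ 276.9 -227.4  109.4]
top check_weight 0.61 [403.7 186.3] [ 548.3 -435.1  109.4]
top pan_centre 0.35 [206.2 227.8] [591.5 291.2  35. ]
```

```bash
python3 -m handwheel '[{"gripper":0,"travel":[0,0,0.01],"twist":0},{"gripper":0,"travel":[0,0,0.016],"twist":0},{"gripper":0,"travel":[0,0,0.016],"twist":0},{"gripper":0,"travel":[0,0,0.014],"twist":0},{"gripper":0,"travel":[0,0,0.006],"twist":0}]'
python3 -m handwheel '[{"gripper":0,"travel":[0,0,0.002],"twist":0},{"gripper":0,"travel":[0,0,0],"twist":0},{"gripper":0,"travel":[0,0,0],"twist":0},{"gripper":0,"travel":[0,0,0],"twist":0}]'
python3 -m handwheel '[{"gripper":0,"travel":[0,0,0.001],"twist":0},{"gripper":0,"travel":[0,0,0.001],"twist":0},{"gripper":0,"travel":[0,0,0.001],"twist":0},{"gripper":0,"travel":[0,0,0],"twist":0},{"gripper":0,"travel":[0,0,0],"twist":0}]'
python3 - <<'E'
from h import *
a=env.grab_frame("scene")
im=cv2.resize(a["frame"][150:250,260:360,::-1],(600,600),interpolation=2)
cv2.imwrite("pics/pan2.png",im)
p=env.state()["ee_pos"];print(p,proj(a,[p[0],p[1],p[2]-312]),proj(a,[p[0],p[1],p[2]-172]))
E
```

```text
time_s: 21.73
ee_pos: [587.2, -15.7, 356.4]
ee_rot: [179.9, -0.3, -164.0]
force: [-0.1, 0.6, -5.6]
gripper_width: 49.3
time_s: 22.07
ee_pos: [588.3, -15.7, 358.3]
ee_rot: [-180.0, 0.1, -164.0]
force: [0.2, 0.3, -6.1]
gripper_width: 49.1
time_s: 22.48
ee_pos: [587.9, -15.7, 354.2]
ee_rot: [180.0, -0.0, -164.0]
force: [0.8, -0.3, -6.2]
gripper_width: 49.3
[587.96400634 -15.66062394 354.25809881] [311.5 217.2] [310.6 179. ]
```

```bash
python3 -m handwheel '[{"gripper":0,"travel":[0,0,0.001],"twist":0},{"gripper":0,"travel":[0,0,0.001],"twist":0},{"gripper":0,"travel":[0,0,0.001],"twist":0},{"gripper":0,"travel":[0,0,0.001],"twist":0},{"gripper":0,"travel":[0,0,0],"twist":0}]'
python3 -m handwheel '[{"gripper":0,"travel":[0,0,0.001],"twist":0},{"gripper":0,"travel":[0,0,0.001],"twist":0},{"gripper":0,"travel":[0,0,0],"twist":0},{"gripper":0,"travel":[0,0,0],"twist":0}]'
python3 -m handwheel '[{"gripper":0,"travel":[0,0,0.001],"twist":0},{"gripper":0,"travel":[0,0,0],"twist":0},{"gripper":0,"travel":[0,0,0],"twist":0}]'
```

```text
time_s: 22.95
ee_pos: [587.9, -15.7, 349.9]
ee_rot: [180.0, -0.0, -164.0]
force: [-1.4, 1.1, -5.7]
gripper_width: 49.5
time_s: 23.28
ee_pos: [588.0, -15.7, 348.2]
ee_rot: [180.0, -0.0, -164.0]
force: [0.5, 0.0, -6.2]
gripper_width: 49.3
time_s: 23.53
ee_pos: [588.0, -15.7, 347.2]
ee_rot: [180.0, -0.0, -164.0]
force: [-0.2, 0.2, -6.7]
gripper_width: 49.4
```

```bash
python3 -m handwheel '[{"gripper":0,"travel":[0,0,0.001],"twist":0},{"gripper":0,"travel":[0,0,0],"twist":0},{"gripper":0,"travel":[0,0,0],"twist":0}]'
python3 -m handwheel '[{"gripper":0,"travel":[0,0,0.001],"twist":0},{"gripper":0,"travel":[0,0,0],"twist":0},{"gripper":0,"travel":[0,0,0],"twist":0}]'
python3 -m handwheel '[{"gripper":0,"travel":[0,0,0.001],"twist":0},{"gripper":0,"travel":[0,0,0],"twist":0},{"gripper":0,"travel":[0,0,0],"twist":0}]'
```

```text
time_s: 23.78
ee_pos: [588.1, -15.7, 346.6]
ee_rot: [-180.0, 0.0, -164.0]
force: [-0.5, 0.2, -4.2]
gripper_width: 49.7
time_s: 24.03
ee_pos: [588.1, -15.7, 345.9]
ee_rot: [-180.0, 0.1, -164.0]
force: [0.2, 0.4, -0.7]
gripper_width: 49.3
time_s: 24.28
ee_pos: [588.2, -15.7, 345.0]
ee_rot: [-180.0, 0.1, -164.0]
force: [-0.6, -0.5, 2.4]
gripper_width: 49.5
```

```bash
python3 -m handwheel '[{"gripper":54,"travel":[0,0,0],"twist":0},{"gripper":56,"travel":[0,0,0],"twist":0},{"gripper":58,"travel":[0,0,0],"twist":0},{"gripper":60,"travel":[0,0,0],"twist":0},{"gripper":64,"travel":[0,0,0],"twist":0}]'
python3 -m handwheel '[{"gripper":80,"travel":[0,0,0],"twist":0},{"gripper":100,"travel":[0,0,0],"twist":0},{"gripper":100,"travel":[0,0,0],"twist":0},{"gripper":100,"travel":[0,0,0],"twist":0},{"gripper":100,"travel":[0,0,0],"twist":0}]'
python3 - <<'E'
from h import *
a=env.grab_frame("scene")
cv2.imwrite("pics/end.png",cv2.resize(a["frame"][140:260,230:350,::-1],(600,600),interpolation=2))
print(proj(a,[588,-16,34]),proj(a,[588,-16,174]))
for r in env.pinpoint("scene","check_weight"):print(r["confidence"],r["uv"],atz(a,r["uv"],33))
E
```

```text
time_s: 24.7
ee_pos: [587.8, -15.6, 343.8]
ee_rot: [180.0, -0.0, -164.0]
force: [0.0, 0.5, 0.1]
gripper_width: 57.3
time_s: 25.12
ee_pos: [588.0, -15.7, 344.2]
ee_rot: [180.0, -0.0, -164.0]
force: [0.3, 0.1, -0.6]
gripper_width: 88.7
[311.6 219.3] [310.8 181.4]
0.97 [313.2, 221.5] [583.2 -25.9  33. ]
0.77 [423.9, 279.4] [ 564.  -396.3   33. ]
0.75 [317.1, 324.5] [ 295.5 -255.6   33. ]
0.62 [462.9, 292.1] [ 582.1 -490.5   33. ]
```

View pics/end.png

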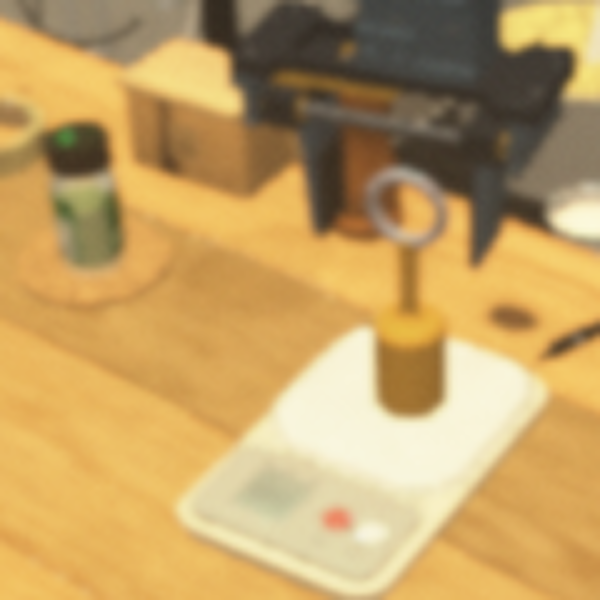

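The weight stands upright on the pan (crop base (411,400)), with the fingers clear of the ring and the jar on the coaster. I'll retreat upward and to the side, then check the centring numerically.

```bash
python3 -m handwheel '[{"gripper":100,"travel":[0,0,-0.01],"twist":0},{"gripper":100,"travel":[0,0,-0.025],"twist":0},{"gripper":100,"travel":[0,0,-0.035],"twist":0},{"gripper":100,"travel":[0,0,-0.035],"twist":0},{"gripper":100,"travel":[0,0,-0.035],"twist":0}]'
python3 -m handwheel '[{"gripper":100,"travel":[0.03,0.02,0],"twist":0},{"gripper":100,"travel":[0.03,0.025,0],"twist":0},{"gripper":100,"travel":[0.03,0.025,0],"twist":0},{"gripper":100,"travel":[0.02,0.035,0],"twist":0},{"gripper":100,"travel":[0.01,0.035,0],"twist":0}]'
python3 -m handwheel '[{"gripper":100,"travel":[0,0.038,0],"twist":0},{"gripper":100,"travel":[0,0.038,0],"twist":0},{"gripper":100,"travel":[0,0.038,0],"twist":0},{"gripper":100,"travel":[0,0.038,0],"twist":0},{"gripper":100,"travel":[0,0.03,0],"twist":0}]'
python3 - <<'E'
from h import *
from scipy.optimize import minimize
F={c:env.grab_frame(c) for c in("scene","top")}
M={}
for c,f in F.items():
    r=env.trace(c,"scale")[0];w=env.trace(c,"check_weight")
    m=r["pixels"].copy(); ok=np.ones_like(m)
    near=[x for x in w if abs(np.array(x["uv"])-proj(f,[588,-16,90])).max()<25]
    for x in near: ok&=~cv2.dilate(x["pixels"].astype(np.uint8),np.ones((3,3))).astype(bool)
    M[c]=(m,ok); print(c,m.sum(),len(near))
    for t,z in(("check_weight",33.5),("pan_centre",35),("spice_jar",5),("coaster",0),("timer",0),("cutter",0),("mill",0)):
        for q in env.pinpoint(c,t)[:3]: print(c,t,round(q["confidence"],2),atz(f,q["uv"],z))
def cost(p,cs):
    x,y,a=p[0],p[1],np.radians(p[2]);s=0
    C=np.array([[-72.5,-112.5],[72.5,-112.5],[72.5,112.5],[-72.5,112.5]])@np.array([[np.cos(a),np.sin(a)],[-np.sin(a),np.cos(a)]])+[x,y]
    for c in cs:
        P=np.array([proj(F[c],[*k,z]) for k in C for z in(0,30)],np.float32)
        im=np.zeros((400,640),np.uint8);cv2.fillConvexPoly(im,np.round(cv2.convexHull(P)*16).astype(np.int32),1,cv2.LINE_AA,4)
        m,ok=M[c];s+=((im>0)!=m)[ok].sum()
    return s
for cs in(("scene","top"),("scene",),("top",)):
    b=min((minimize(cost,(545,-15+d,-86+e),args=(cs,),method="Nelder-Mead",options=dict(initial_simplex=[(545,-15+d,-86+e),(552,-15+d,-86+e),(545,-7+d,-86+e),(545,-15+d,-81+e)])) for d in(-6,6) for e in(-3,3)),key=lambda r:r.fun)
    x,y,a=b.x;r=np.radians(a);print(cs,b.fun,b.x.round(1),"pan",x-40.5*np.sin(r),y+40.5*np.cos(r),"tare",x+22*np.cos(r)+70*np.sin(r),y+22*np.sin(r)-70*np.cos(r))
E
```

```text
time_s: 25.63
ee_pos: [587.6, -15.7, 486.6]
ee_rot: [-180.0, 0.0, -164.0]
force: [1.4, -0.2, 0.4]
gripper_width: 91.2
time_s: 26.05
ee_pos: [431.0, 85.7, 485.4]
ee_rot: [-180.0, 0.0, -164.1]
force: [-0.7, -0.0, 0.7]
gripper_width: 91.2
time_s: 26.47
ee_pos: [382.5, 262.8, 485.4]
ee_rot: [179.9, 0.1, -163.9]
force: [-0.4, -0.7, 0.5]
gripper_width: 91.4
scene 2171 1
scene check_weight 0.96 [ 580.7 -488.9   33.5]
scene check_weight 0.92 [ 550.5 -386.4   33.5]
scene pan_centre 0.63 [575.2 -24.7  35. ]
scene spice_jar 0.95 [602.5 281.7   5. ]
scene coaster 0.77 [611.4 292.6   0. ]
scene coaster 0.54 [ 855.3 -133.4    0. ]
scene timer 0.94 [ 423.1 -215.8    0. ]
scene cutter 0.68 [399.6 256.1   0. ]
scene mill 0.92 [764.7 178.3   0. ]
top 1970 1
top check_weight 0.84 [ 301.5 -236.2   33.5]
top check_weight 0.71 [576.4 -19.2  33.5]
top check_weight 0.57 [ 590.7 -457.3   33.5]
top pan_centre 0.75 [573.1 -17.4  35. ]
top timer 0.71 [ 425.2 -213.8    0. ]
top cutter 0.68 [379.6 248.4   0. ]
('scene', 'top') 625.0 [559.4 -11.  -83.9] pan 599.6742748570773 -6.628774437947741 tare 492.1657001050744 -40.33569293835399
('scene',) 393.0 [560.9  -6.9 -82.4] pan 601.0087164862205 -1.570574571387981 tare 494.36928590706566 -37.933768129622244
('top',) 205.0 [557.8 -11.6 -84.1] pan 598.1207468668271 -7.4594363703270545 tare 490.4749118759198 -40.72539808963345
```

```bash
python3 -m handwheel '[{"gripper":100,"travel":[0,0,0],"twist":0},{"gripper":100,"travel":[0,0,0],"twist":0},{"gripper":100,"travel":[0,0,0],"twist":0}]'; python3 -c "
from workcell import env
print(env.job_done())"
```

```text
time_s: 27.72
ee_pos: [383.8, 260.8, 484.2]
ee_rot: [180.0, -0.0, -164.0]
force: [0.3, 1.4, -0.1]
gripper_width: 91.2
the job is handed in; nothing more can be done
None
```

I carried out all four steps and handed the job in at about 28 s; no verdict was reported.

- **Jar:** I moved it from the pan to the cork coaster. The last picture shows it standing upright near the coaster's centre.
- **Tare:** I pressed the red button with nothing on the pan. It moved about 1.2 mm from first contact to a hard stop, at up to about 15 N.
- **Check weight:** I gripped the brass weight by its eye, raised it about 19 mm and drew it off the hook. I then lowered it onto the pan at about (588, -16) mm; the wrist reading only went from -6 to +2 N. The last picture shows it upright and released, and the arm then backed well away.
- **Other things on the counter:** The timer and cutter were found where they started in both views. The mill was found only in the scene view and the coaster's last check there agreed too, within the networks' error.

**Checks that disagreed:** the pan centre is not firmly pinned down.
- Most estimates, including the one from the buttons, put it at about (587, -12 to -17), which leaves the weight roughly 4–8 mm off centre against the 18 mm limit.
- A late fit to the scale's outline gave (600, -7). I set it aside because it also placed the tare button about 13 mm from where pressing worked.
- The networks' last pan-centre points, about (574, -21), came with the weight hiding part of the pan.

I did not measure how far the pan sank or whether the tare button sprang back.

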